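# Load the hanging scale with a slotted weight

## Robot

A 6-joint arm with a two-finger parallel gripper is mounted at the origin on the work surface. World frame = base frame: x ahead of the robot, y to its left, z up, the work surface at z = 0. Lengths are in mm, angles in rad, forces in N, time in s.
With the tool pointing down it reaches from about 350 to 875 mm from the base axis. Payload 4.2 kg.
Tool frame: the origin (TCP) lies at the very end of the fingers, on their centre line; the grasp point (between the pads) lies arm.hold_point_z behind it (arm.hold_point_z is the distance from the TCP to the grasp point, in mm); z points along the fingers, y is the direction in which the jaws open and shut (so a half turn about z gives the same grasp; the last joint's range is limited). The gripper opens to 85 mm and grips with 20 to 120 N. Pads are 22 mm wide; open, the fingers measure 114 mm over their backs; the gripper's body (76 mm by 85 mm) begins 54 mm behind the grasp point. The pads swing forward as they close: fully open they stand 13 mm farther back than shut.
Start: joints at [1.388, 0.385, 0.008, 0, -1.194, -0.259], TCP at [267.196, 564.983, 231.312] pointing down, gripper open.
Joint ranges: [-3.14, 3.14], [-1.21, 2.06], [-1.07, 1.41], [-3.16, 2.05], [-2.99, -0.16], [-3.1, 3.1]. Speed limits (rad/s): [2.79, 2.79, 3.14, 3.14, 3.14, 3.14].

## Interface

Orientations are given as a unit quaternion [x, y, z, w].
In Python, from bench import arm gives the robot as it stands.
- The arm moves only by the tool step_arm, never from a script. Its argument "series" is a list of rows, each a list of 6 numbers: the shift along the world's x, y, z scaled (see below), then the turn, a rotation vector about the world's x, y, z scaled (see below). A call has 1 to 12 rows; each row is the pose to reach, as a shift and turn from the pose commanded when the call began; what a row does not reach only later rows make up. The controller multiplies each number of a shift by 400 mm and each number of a turn by pi/2 rad. A row lasts 1/12 s, in which the tool goes at most 41.7 mm and 7.16 degrees, less where a joint would pass 70% of its speed; a pose out of reach is approached as far as the arm can. A call with a number of a shift or a turn outside -1 to 1 is refused whole. A call with a gripper value outside its range is refused whole. "jaw" is the opening, from -1 (shut) to 1 (fully open), set as the call begins (left out, the last holds). The fingers move at their own pace and stop on an object; the grip force is fixed at half the most. Time passes only in rows, so rows that repeat a pose let the fingers close. It gives the time, the measured TCP pose, the force and the opening at its end, in the units of the state.
- arm.read_state(): the state, without advancing time (a new reading comes with each control period).
- arm.get_image(name): name is "scene" or "side" or "wrist"; returns a dict with "image" (400x640x3 uint8, red, green, blue), "camera_matrix" (3x3 intrinsics, pixels), "world_from_camera" (4x4, takes a point from camera to world coordinates). Camera axes: x right, y up, looking along -z (the intrinsics and any distortion apply to the point x, -y, -z); pixel columns grow to the right and rows downward; lengths in mm; the calibration is good to about 2 mm. A picture is of the moment at which its call begins. There is no depth.
- arm.job_done(): hands the job in, once; it reports no verdict.
The state is a dict: "clock": time; "joints": joint angles; "joint_vel": joint speeds; "joint_efforts": joint torques, N m; "position": TCP position; "ee_rot": TCP orientation; "contact_force": force on the tool from outside, world axes, zero at the start; "wrist_torque": the same for the moment, N m; "gripper_width": finger opening in mm.
Only numpy, scipy, OpenCV 4.12 (cv2) and the standard library are available. Lean on these libraries where they do the work, as an engineer would, in place of code of your own. Each camera call takes 0.05 s, during which the arm holds its last target.

## Task

Check the hanging scale with the largest of the three slotted weights: lay it on the stand's loading ledge with its slot facing the hanger pin and let go of it there. Then push it off the ledge onto the hanger, so that its slot slides sideways over the pin until the pin is fully home in the slot and the weight hangs level on the pan, clear of the ledge. Leave the other two weights and everything else on the bench where they are.

Things in the scene. Friction and masses are not known exactly. Their poses are not given: they have to be found in the camera images.
- large_mid (a point): The LARGEST of three plain steel slotted weights lying flat on the bench: plate 76 mm long (its x), 56 mm wide (y), 20 mm thick (z, up), about 0.58 kg. Point: its centre, half-way up. A 14 mm wide slot cut through the thickness runs on the centre line from 2 mm behind the centre to the +x end, where it is open and flares to 22 mm over the last 10 mm. The -x end face is flat.
- seat (a point): The point in the large weight's slot where the axis of the hanger pin lies when the pin is fully home: on the slot's centre line, 2 mm ahead (+x) of the weight's centre, half-way up. Axes as the weight. The -x end face is 40 mm behind it.
- medium_mid (a point): Centre of the middle-sized slotted weight, same shape but 58 x 44 x 15 mm. Not to be used.
- small_mid (a point): Centre of the smallest slotted weight, same shape but 46 x 36 x 10 mm. Not to be used.
- stand: The load stand, fixed to the bench: grey foot 330 x 130 mm, with an aluminium loading ledge on the side towards the robot and an upright column, 200 mm tall, 30 mm wide, at the far side. Origin on the bench straight below the hanger pin; x points from the ledge to the pin and on to the column, z up.
- ledge (a point): Centre of the top face of the flat loading ledge, which is 60 mm above the bench, 120 mm along x, 110 mm along y, with no rims; x points to the pin. The pin's axis is 108 mm ahead (+x) of this point; the ledge ends 48 mm before the pin's axis.
- pin (a point): Axis of the hanger pin, at the upper face of the round pan at its foot (radius 40 mm; face 2 mm below the ledge when unloaded; 8 mm gap to the ledge). Axes as the stand. The 8 mm thick upright pin goes 93 mm up to a 16 mm wide arm that runs to +x, to a carriage on the column, 77 mm from the pin; nothing overhangs the ledge. The hanger is rigid sideways.
- hanger (a joint): How far the hanger has sunk on its spring, in m: 0 unloaded, up to 0.012. It stays at 0 below about 3 N and then gives 1 mm per 0.4 N, so the large weight alone sinks it by about 4 to 9 mm.
- dish: Bystander: square white plastic weighing dish, 98 x 87 x 16 mm, loose. Origin at the centre of its underside.
- spatula: Bystander: steel spatula, about 190 mm long, lying flat, loose. Origin at the centre of its underside.
- reagent: Bystander: white plastic reagent jar, diameter 76 mm, 150 mm tall, loose. Origin at the centre of its underside.
- vial: Bystander: small white bottle, diameter 48 mm, 85 mm tall, loose. Origin at the centre of its underside.
- flask: Bystander: conical glass flask, 86 mm wide at the foot, 120 mm tall, loose. Origin at the centre of its underside.
- stopper: Bystander: tapered grey stopper, 30 mm wide, 28 mm tall, standing on the table, loose. Origin at the centre of its underside.
- large: The same largest weight; origin at the centre of its underside.
Things that resemble listed ones, but are neither listed nor needed, are in the scene too. What is shaped like the large but black or pink is not meant.

How it is judged:
By the outcome, as a careful person would: the job done as asked, in the order asked, and still so for the second after the job is handed in, with the robot touching nothing.
It also fails if it takes over 64 s, if anything falls off the work surface, if the arm or the gripper's body presses on something with over 40 N, if the wrist force passes 120 N, or if a joint passes its speed limit or range.

## Working session

There is one attempt and no reset: what is moved stays moved. The work goes in short steps, Python scripts to look and compute and a tool call to move; the robot and the scene stay as the last step left them, time stands still between calls to the robot, and variables do not carry over. Pictures are saved under pics/ and viewed, and the job is handed in when it is done.

Besides the shell and the picture viewer there is one more tool, called after "Emit:" in YAML: its name, and indented under it one key for each argument. step_arm: Moves the arm, as the interface text tells. Shifts and turns lie within -1 to 1; 1 stands for 400 mm of shift or pi/2 rad of turn. Its arguments: {"type":"object","properties":{"series":{"type":"array","items":{"type":"array","items":{"type":"number","minimum":-1,"maximum":1}}},"jaw":{"type":"number"}},"required":["series"]}

```bash
mkdir -p pics; ls; python3 - <<'E'
from bench import arm
import cv2
s=arm.read_state(); print(s, arm.hold_point_z)
for n in ["scene","side","wrist"]:
    d=arm.get_image(n); cv2.imwrite(f"pics/{n}0.png",d["image"][:,:,::-1]); print(n,d["camera_matrix"].round(1).tolist(),d["world_from_camera"].round(3).tolist(),[k for k in d])
E
```

```text
pics
{'clock': 0.0, 'joints': array([ 1.38761621e+00,  3.85547267e-01,  6.60733816e-03, -4.81803369e-04,
       -1.19399920e+00, -2.58619425e-01]), 'joint_vel': array([-0.0005243 ,  0.00054545,  0.00075521,  0.00041002,  0.00091881,
        0.00049408]), 'joint_efforts': array([ 9.22200124e-04, -3.92286944e+01,  1.88391870e+01,  4.18581963e+00,
       -4.58000242e-03,  1.53510037e-06]), 'position': array([266.95457731, 564.46595137, 230.22251004]), 'ee_rot': array([ 9.75680635e-01, -2.19194207e-01, -1.83344366e-04,  1.07907996e-03]), 'contact_force': array([-0.41828401,  0.51929524, -0.46627062]), 'wrist_torque': array([ 0.00159013, -0.01347469,  0.00918772]), 'gripper_width': 85.38761122018234} 18.700000000000003
scene [[462.4, 0.0, 323.8], [0.0, 462.4, 198.5], [0.0, 0.0, 1.0]] [[-0.535, -0.709, 0.46, 1233.542], [0.845, -0.451, 0.288, 431.508], [0.003, 0.542, 0.84, 1369.908], [0.0, 0.0, 0.0, 1.0]] ['image', 'camera_matrix', 'world_from_camera']
side [[424.5, 0.0, 323.2], [0.0, 424.5, 201.8], [0.0, 0.0, 1.0]] [[0.829, 0.285, -0.48, -20.488], [-0.559, 0.414, -0.719, -806.971], [-0.006, 0.864, 0.503, 637.052], [0.0, 0.0, 0.0, 1.0]] ['image', 'camera_matrix', 'world_from_camera']
wrist [[306.5, 0.0, 319.8], [0.0, 306.5, 201.8], [0.0, 0.0, 1.0]] [[-0.429, 0.862, 0.271, 335.465], [-0.903, -0.41, -0.126, 533.057], [0.002, -0.299, 0.954, 372.751], [0.0, 0.0, 0.0, 1.0]] ['image', 'camera_matrix', 'world_from_camera']
```

View pics/scene0.png

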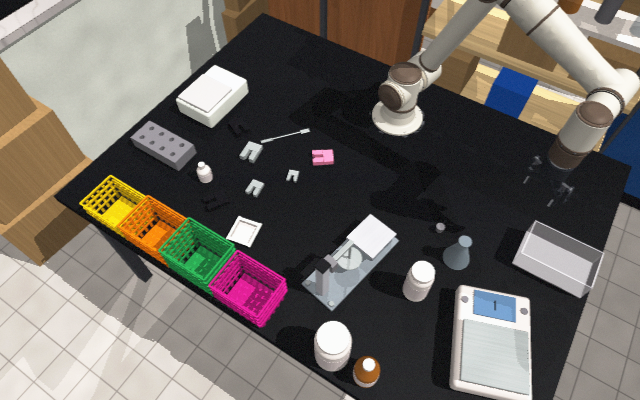

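View pics/side0.png

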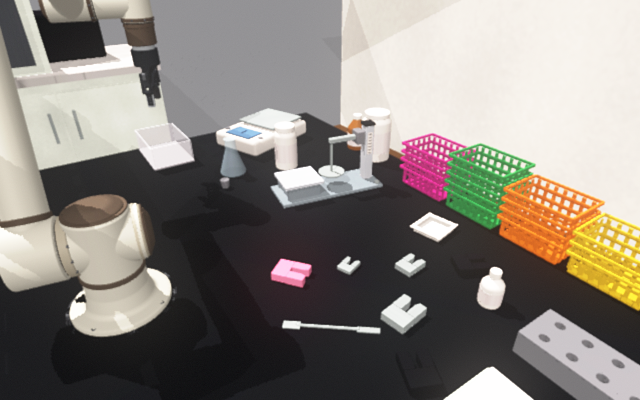

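View pics/wrist0.png

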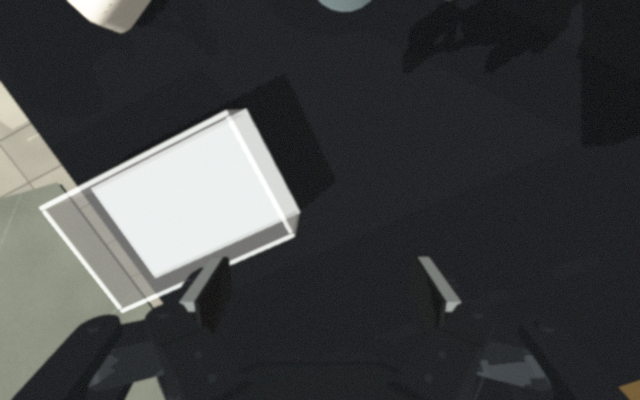

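```bash
python3 - <<'E'
import cv2
a=cv2.imread("pics/scene0.png");b=cv2.imread("pics/side0.png")
def c(i,x,y,w,h,k): return cv2.resize(i[y:y+h,x:x+w],None,fx=k,fy=k,interpolation=cv2.INTER_CUBIC)
cv2.imwrite("pics/c1.png",c(a,225,130,100,75,8))
cv2.imwrite("pics/c2.png",c(a,295,205,112,105,5.5))
cv2.imwrite("pics/c3.png",c(b,370,240,100,100,6))
cv2.imwrite("pics/c4.png",c(b,265,115,125,90,6))
E
```

```text
(no output)
```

View pics/c1.png

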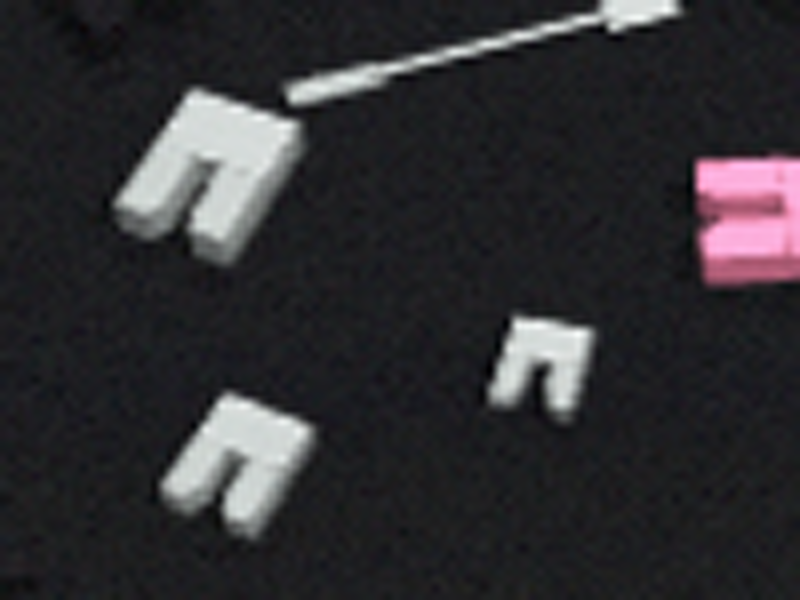

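View pics/c2.png

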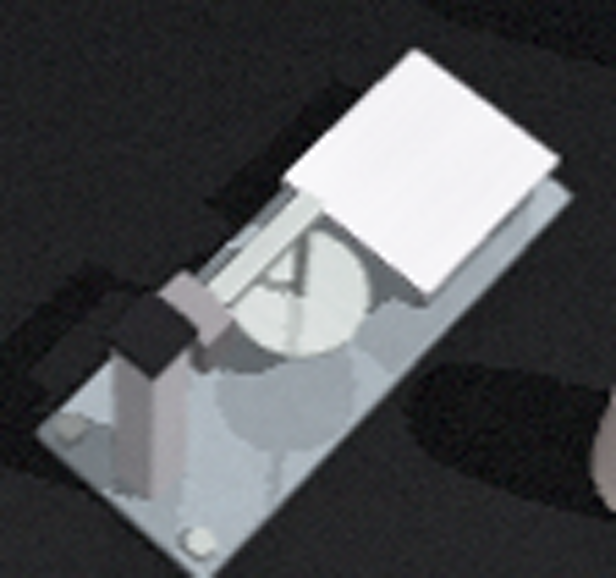

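View pics/c3.png

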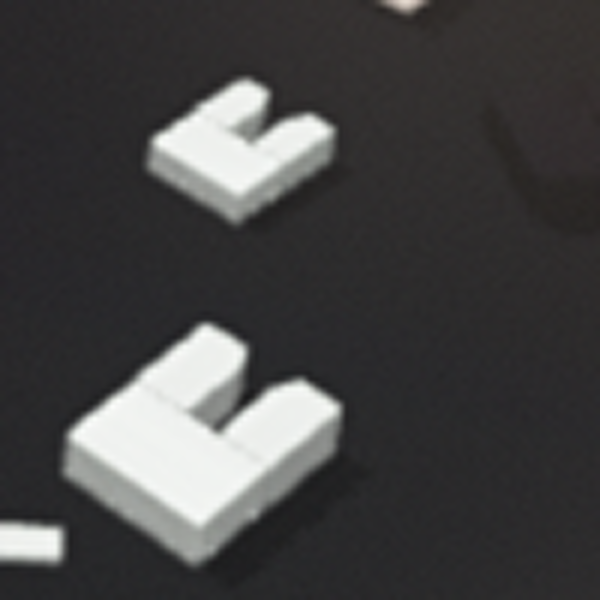

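View pics/c4.png

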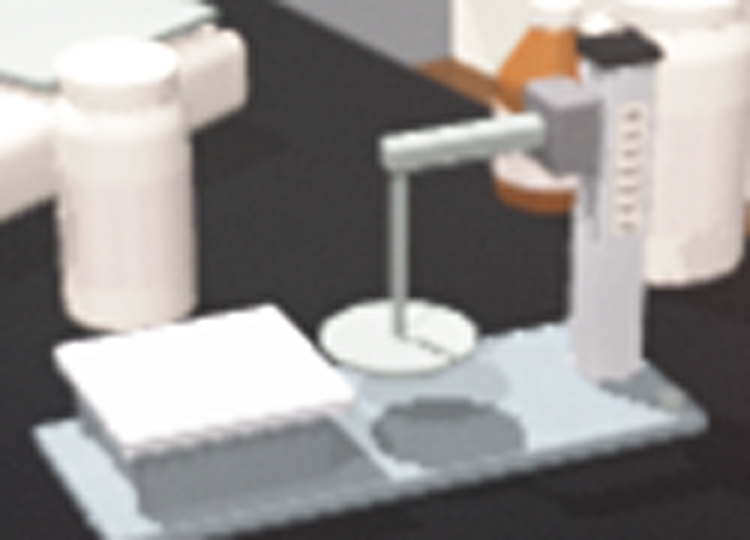

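```bash
cat > h.py <<'E'
import numpy as np, cv2
from bench import arm
def cast(d,pts,z):
    K=d["camera_matrix"];T=d["world_from_camera"];out=[]
    for u,v in pts:
        r=np.linalg.solve(K,[u,v,1.]); r=T[:3,:3]@np.array([r[0],-r[1],-r[2]]); o=T[:3,3]
        out.append((o+r*(z-o[2])/r[2])[:2])
    return np.array(out)
def unc(pts,off,k): return (np.array(pts,float)+.5)/k-.5+np.array(off)
def crop(img,x,y,w,h,k,name): cv2.imwrite("pics/"+name,cv2.resize(img[y:y+h,x:x+w,::-1],None,fx=k,fy=k,interpolation=cv2.INTER_CUBIC))
E
python3 - <<'E'
from h import *
S=arm.get_image("scene");D=arm.get_image("side")
np.set_printoptions(precision=1,suppress=True)
print(cast(S,unc([(193,88),(302,127),(115,208)],(225,130),8),20))
print(cast(D,unc([(70,440),(200,528),(342,410),(205,322)],(370,240),6),20))
l1=cast(S,unc([(415,48),(560,160),(428,297),(283,182)],(295,205),5.5),60)
l2=cast(D,unc([(55,350),(130,450),(355,390),(275,307)],(265,115),6),60)
print(l1,l2,l1.mean(0),l2.mean(0))
for l in (l1,l2):
    for a in range(4):
        e=l[(a+1)%4]-l[a];print(np.linalg.norm(e),np.degrees(np.arctan2(e[1],e[0])))
print("pin foot side",cast(D,unc([(398,335)],(265,115),6),58), cast(S,unc([(300,300)],(295,205),5.5),58))
E
```

```text
[[ 427.7 -410.4]
 [ 419.1 -352.9]
 [ 504.2 -397. ]]
[[ 418.5 -355.8]
 [ 427.5 -408.5]
 [ 503.1 -396.8]
 [ 494.9 -339.2]]
[[484.3 142.3]
 [505.5 251.2]
 [623.9 228.9]
 [604.9 122. ]] [[504.5 249.7]
 [483.  134.6]
 [605.7 125.5]
 [624.5 228.9]] [554.6 186.1] [554.4 184.7]
110.96941623320146 78.99828601676495
120.49031471144477 -10.65616445981283
108.600435247591 -100.07463717762994
122.28481118349163 170.45555171937096
117.03414386558102 -100.59918603998373
123.03206466500122 -4.248712661123083
105.0390009362391 79.66954098903837
121.79515036429467 170.15928888367617
pin foot side [[661.  167.7]] [[663.5 168.4]]
```

Emit:
step_arm:
  series:
    - [0.275, -0.825, 0, 0, 0, -0.6667]
    - [0.275, -0.825, 0, 0, 0, -0.6667]
    - [0.275, -0.825, 0, 0, 0, -0.6667]
    - [0.275, -0.825, 0, 0, 0, -0.6667]
    - [0.275, -0.825, 0, 0, 0, -0.6667]
    - [0.275, -0.825, 0, 0, 0, -0.6667]
    - [0.275, -0.825, 0, 0, 0, -0.6667]
    - [0.275, -0.825, 0, 0, 0, -0.6667]
    - [0.275, -0.825, 0, 0, 0, -0.6667]
    - [0.275, -0.825, 0, 0, 0, -0.6667]
    - [0.275, -0.825, 0, 0, 0, -0.6667]
  jaw: 1

```text
clock: 1.17
position: [377.4, 234.3, 231.6]
ee_rot: [0.735, -0.678, -0.0, -0.0]
contact_force: [0.2, 1.1, 0.1]
gripper_width: 85.6
```

Emit:
step_arm:
  series:
    - [0.2, -0.95, 0, 0, 0, -0.6667]
    - [0.2, -0.95, 0, 0, 0, -0.6667]
    - [0.2, -0.95, 0, 0, 0, -0.6667]
    - [0.2, -0.95, 0, 0, 0, -0.6667]
    - [0.2, -0.95, 0, 0, 0, -0.6667]
    - [0.2, -0.95, 0, 0, 0, -0.6667]
    - [0.2, -0.95, 0, 0, 0, -0.6667]
    - [0.2, -0.95, 0, 0, 0, -0.6667]
    - [0.2, -0.95, 0, 0, 0, -0.6667]
    - [0.2, -0.95, 0, 0, 0, -0.6667]
    - [0.2, -0.95, 0, 0, 0, -0.6667]
    - [0.2, -0.95, 0, 0, 0, -0.6667]

```text
clock: 2.17
position: [457.7, -144.8, 230.8]
ee_rot: [-0.298, 0.955, 0.0, -0.0]
contact_force: [0.1, 0.5, 0.5]
gripper_width: 85.5
```

Emit:
step_arm:
  series:
    - [0, -0.5775, -0.2033, 0, 0, -0.28]
    - [0, -0.5775, -0.2033, 0, 0, -0.28]
    - [0, -0.5775, -0.2033, 0, 0, -0.28]
    - [0, -0.5775, -0.2033, 0, 0, -0.28]
    - [0, -0.5775, -0.2033, 0, 0, -0.28]
    - [0, -0.5775, -0.2033, 0, 0, -0.28]
    - [0, -0.5775, -0.2033, 0, 0, -0.28]
    - [0, -0.5775, -0.2033, 0, 0, -0.28]

```text
clock: 2.83
position: [457.5, -375.4, 148.4]
ee_rot: [-0.083, 0.997, 0.001, -0.001]
contact_force: [0.2, 0.2, 0.5]
gripper_width: 85.1
```

```bash
python3 - <<'E'
from h import *
d=arm.get_image("wrist");cv2.imwrite("pics/w1.png",d["image"][:,:,::-1])
print(arm.read_state()["position"])
S=arm.get_image("scene");print(cast(S,[(261.3,142.)],2))
E
```

```text
[ 457.83733584 -374.74492616  149.4351968 ]
[[ 396.68689587 -376.70110483]]
```

View pics/w1.png

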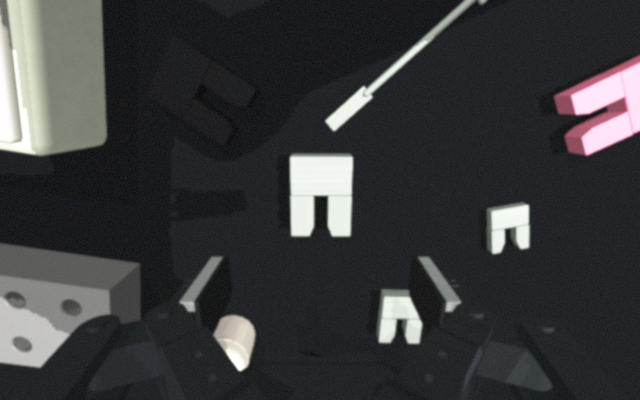

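```bash
python3 - <<'E'
from h import *
np.set_printoptions(precision=1,suppress=True)
d=arm.get_image("wrist");S=arm.get_image("scene");D=arm.get_image("side")
q=cast(d,[(290,154),(353,154),(352,235),(291,236)],20);print(q,q.mean(0))
print("vial",cast(S,[(206,180)],0),cast(D,[(491,304)],0))
print("med",cast(S,[(255,189)],15))
E
```

```text
[[ 426.8 -405.7]
 [ 417.5 -350.5]
 [ 494.2 -336. ]
 [ 505.  -393.8]] [ 460.9 -371.5]
vial [[ 645.9 -440.4]] [[ 640.2 -451.6]]
med [[ 589.3 -259.7]]
```

Emit:
step_arm:
  series:
    - [0, 0.005, -0.1, 0, 0, 0]
    - [0, 0.005, -0.2, 0, 0, 0]
    - [0, 0.005, -0.28, 0, 0, 0]
    - [0, 0.005, -0.33, 0, 0, 0]
    - [0, 0.005, -0.355, 0, 0, 0]
    - [0, 0.005, -0.365, 0, 0, 0]
    - [0, 0.005, -0.365, 0, 0, 0]
    - [0, 0.005, -0.365, 0, 0, 0]

```text
clock: 3.75
position: [458.5, -374.3, 5.6]
ee_rot: [-0.083, 0.997, -0.001, 0.001]
contact_force: [0.6, 0.4, -0.2]
gripper_width: 85.3
```

Emit:
step_arm:
  series:
    - [0, 0, 0, 0, 0, 0]
    - [0, 0, 0, 0, 0, 0]
    - [0, 0, 0, 0, 0, 0]
    - [0, 0, 0, 0, 0, 0]
    - [0, 0, 0, 0, 0, 0]
    - [0, 0, 0, 0, 0, 0]
    - [0, 0, 0, 0, 0, 0]
    - [0, 0, 0, 0, 0, 0]
    - [0, 0, 0, 0, 0, 0]
    - [0, 0, 0, 0, 0, 0]
  jaw: -1

```text
clock: 4.58
position: [458.2, -374.6, 5.8]
ee_rot: [-0.083, 0.997, -0.001, 0.001]
contact_force: [0.2, 1.2, 4.9]
gripper_width: 54.0
```

Emit:
step_arm:
  series:
    - [0, 0, 0.02, 0, 0, 0]
    - [0, 0, 0.06, 0, 0, 0]
    - [0, 0, 0.14, 0, 0, 0]
    - [0, 0, 0.22, 0, 0, 0]
    - [0, 0, 0.3, 0, 0, 0]
    - [0, 0, 0.38, 0, 0, 0]
    - [0, 0, 0.44, 0, 0, 0]
    - [0, 0, 0.44, 0, 0, 0]

```text
clock: 5.25
position: [459.3, -375.4, 185.8]
ee_rot: [-0.083, 0.997, -0.003, 0.004]
contact_force: [2.0, -0.4, -3.5]
gripper_width: 54.3
```

```bash
python3 - <<'E'
from h import *
d=arm.get_image("wrist");cv2.imwrite("pics/w2.png",d["image"][:,:,::-1])
d=arm.get_image("side");crop(d["image"],340,120,160,120,5,"s2.png")
E
```

```text
(no output)
```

View pics/w2.png

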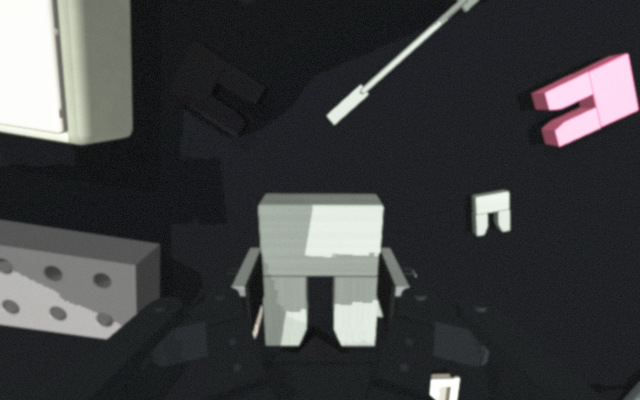

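View pics/s2.png

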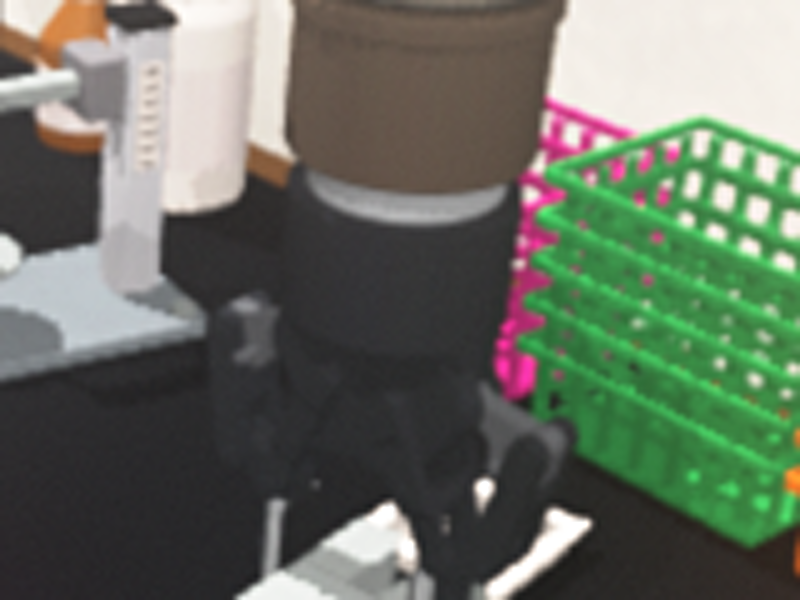

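Emit:
step_arm:
  series:
    - [0.15, 0.75, 0.05, 0, 0, -0.2156]
    - [0.15, 0.75, 0.05, 0, 0, -0.2156]
    - [0.15, 0.75, 0.05, 0, 0, -0.2156]
    - [0.15, 0.75, 0.05, 0, 0, -0.2156]
    - [0.15, 0.75, 0.05, 0, 0, -0.2156]
    - [0.15, 0.75, 0.05, 0, 0, -0.2156]
    - [0.15, 0.75, 0.05, 0, 0, -0.2156]
    - [0.15, 0.75, 0.05, 0, 0, -0.2156]
    - [0.15, 0.75, 0.05, 0, 0, -0.2156]
    - [0.15, 0.75, 0.05, 0, 0, -0.2156]

```text
clock: 6.18
position: [515.5, -72.6, 197.1]
ee_rot: [0.085, 0.996, -0.0, -0.003]
contact_force: [0.5, -1.3, -6.5]
gripper_width: 54.2
```

Emit:
step_arm:
  series:
    - [0.01, 0.08, 0, 0, 0, 0]
    - [0.03, 0.16, 0, 0, 0, 0]
    - [0.045, 0.24, -0.02, 0, 0, 0]
    - [0.065, 0.32, -0.05, 0, 0, 0]
    - [0.08, 0.4, -0.08, 0, 0, 0]
    - [0.1, 0.5, -0.1, 0, 0, 0]
    - [0.115, 0.58, -0.13, 0, 0, 0]
    - [0.1265, 0.63, -0.15, 0, 0, 0]
    - [0.1265, 0.6445, -0.15, 0, 0, 0]
    - [0.1265, 0.6445, -0.15, 0, 0, 0]
    - [0.1265, 0.6445, -0.15, 0, 0, 0]
    - [0.1265, 0.6445, -0.15, 0, 0, 0]

```text
clock: 7.18
position: [567.4, 181.9, 139.6]
ee_rot: [0.087, 0.996, -0.001, -0.001]
contact_force: [-0.1, 0.3, -5.6]
gripper_width: 54.0
```

```bash
python3 - <<'E'
from h import *
d=arm.get_image("wrist");cv2.imwrite("pics/w3.png",d["image"][:,:,::-1])
d=arm.get_image("scene");crop(d["image"],295,185,130,125,5,"sc3.png")
d=arm.get_image("side");crop(d["image"],250,85,150,120,5,"s3.png")
s=arm.read_state();print(s["position"],s["ee_rot"],s["joints"])
E
```

```text
[567.7941875  182.45172351 140.4453498 ] [8.73646384e-02 9.96176388e-01 9.73847928e-05 1.22791052e-04] [ 5.82173392e-01  4.14182056e-01 -1.89913468e-01 -3.29859971e-07
 -9.66387361e-01 -2.32792185e+00]
```

View pics/w3.png

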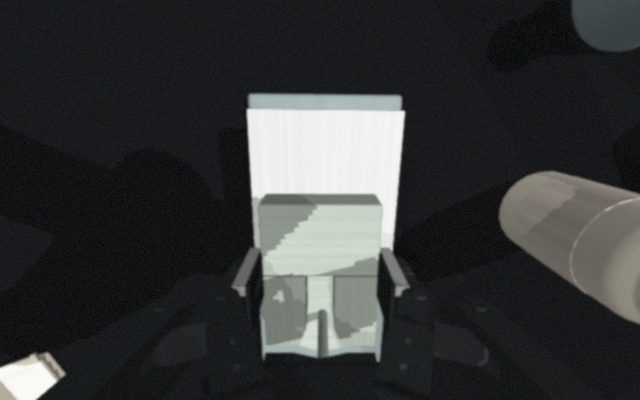

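View pics/sc3.png

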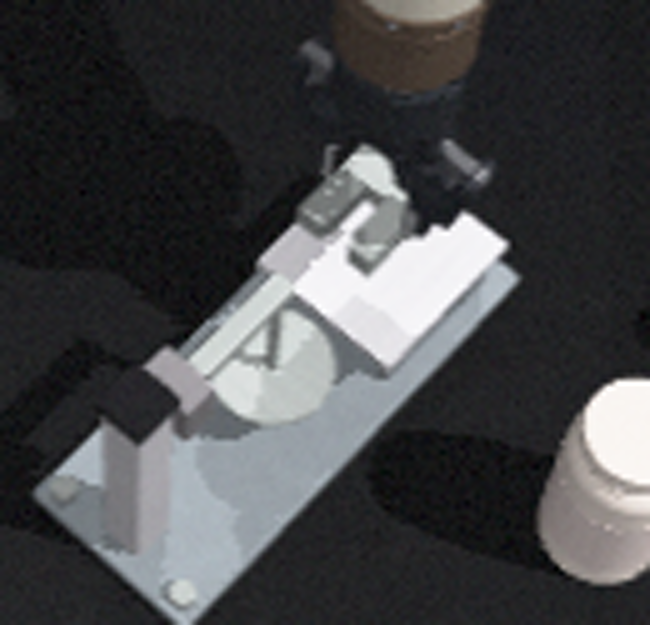

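View pics/s3.png

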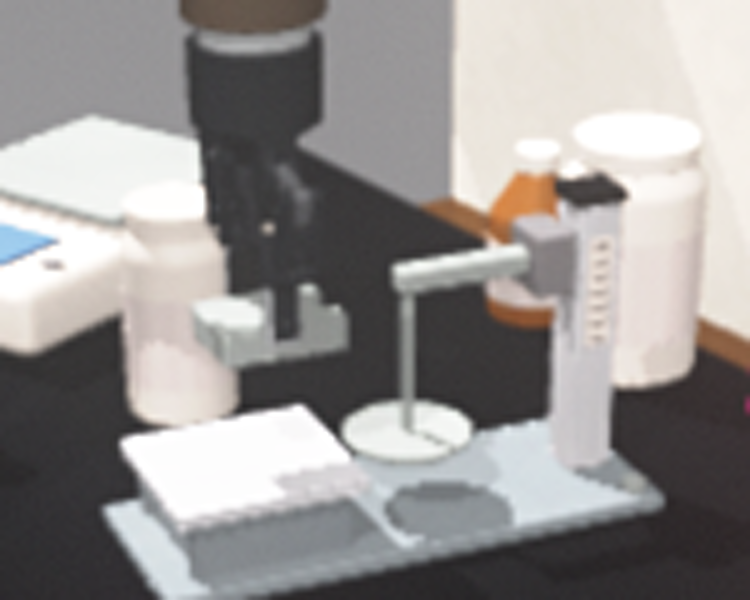

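```bash
python3 - <<'E'
from h import *
np.set_printoptions(precision=1,suppress=True)
d=arm.get_image("wrist")
cv2.imwrite("pics/w3c.png",cv2.resize(d["image"][80:380,225:425,::-1],None,fx=3,fy=2,interpolation=cv2.INTER_CUBIC)[:600])
q=cast(d,[(247.5,110),(404.5,112),(252,235),(397,235)],60);print(q)
f=lambda a,b:np.degrees(np.arctan2(*(b-a)[::-1]))
print(f(q[0],q[1]),f(q[0],q[2]),f(q[1],q[3]))
# heights: weight top edges at held z
z=140-5+20
p=cast(d,[(259,206),(381,206),(260,274),(378,274)],z);print(p,f(p[0],p[1]))
E
```

```text
[[485.9 146.5]
 [506.3 254.1]
 [578.3 126.9]
 [598.3 239.5]]
79.22020784967715 -11.95979137803868 -9.000347446003614
[[528.7 163. ]
 [538.  215.7]
 [561.6 155.6]
 [571.4 210.4]] 79.91923226251409
```

View pics/w3c.png

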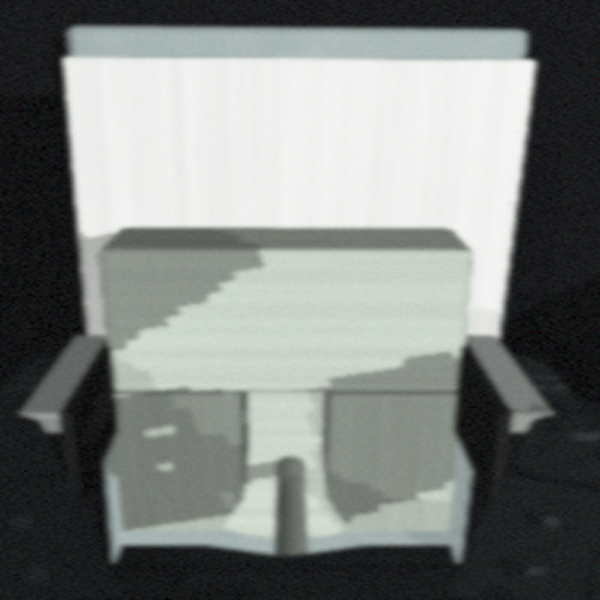

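```bash
python3 - <<'E'
from h import *
np.set_printoptions(precision=1,suppress=True)
d=arm.get_image("wrist")
print(cast(d,[(322,310),(322,308)],58))
S=arm.get_image("scene");D=arm.get_image("side")
a=S["image"]
# pin top from side and arm; triangulate pin top
print(cast(D,unc([(407,430),(407,290)],(250,85),5),58), cast(D,unc([(403,275)],(250,85),5),151))
print(cast(S,unc([(285,295)],(295,185),5),151+8))
E
```

```text
[[658.1 169.3]
 [656.1 169.6]]
[[660.5 166.5]
 [790.5 353. ]] [[671.9 187.7]]
[[660.5 169.2]]
```

Emit:
step_arm:
  series:
    - [0, 0.00375, -0.05, 0, 0, 0]
    - [0, 0.00375, -0.1, 0, 0, 0]
    - [0, 0.00375, -0.14, 0, 0, 0]
    - [0, 0.00375, -0.165, 0, 0, 0]
    - [0, 0.00375, -0.18, 0, 0, 0]
    - [0, 0.00375, -0.1885, 0, 0, 0]
    - [0, 0.00375, -0.1885, 0, 0, 0]
    - [0, 0.00375, -0.1885, 0, 0, 0]

```text
clock: 8.2
position: [568.5, 185.6, 65.9]
ee_rot: [0.086, 0.996, 0.0, 0.001]
contact_force: [-1.6, 0.0, -1.7]
gripper_width: 54.2
```

```bash
python3 - <<'E'
from h import *
d=arm.get_image("wrist");cv2.imwrite("pics/w4.png",d["image"][:,:,::-1])
d=arm.get_image("side");crop(d["image"],250,85,150,120,5,"s4.png")
s=arm.read_state();print(s["position"],s["ee_rot"],s["contact_force"],s["gripper_width"])
E
```

```text
[568.55875774 185.62690026  65.93714465] [8.62423505e-02 9.96273575e-01 4.84231026e-04 9.93273029e-04] [-1.53826974  0.50555388  1.20084547] 54.294095395621255
```

View pics/w4.png

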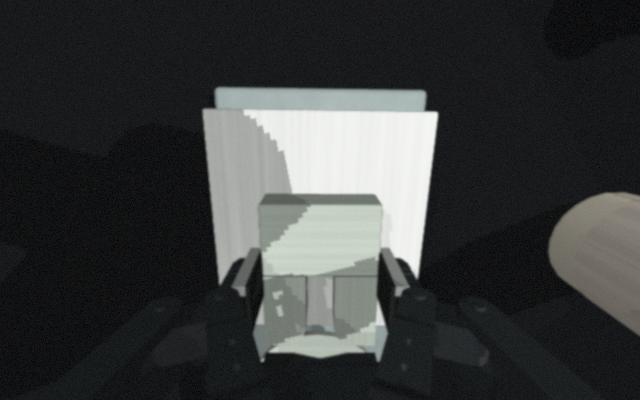

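View pics/s4.png

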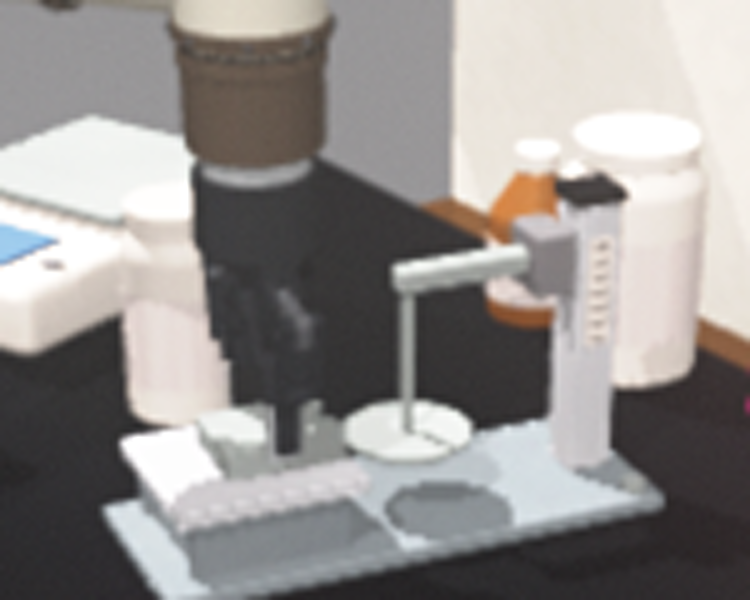

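Emit:
step_arm:
  series:
    - [0, 0, 0, 0, 0, 0]
    - [0, 0, 0, 0, 0, 0]
    - [0, 0, 0, 0, 0, 0]
    - [0, 0, 0, 0, 0, 0]
    - [0, 0, 0, 0, 0, 0]
    - [0, 0, 0, 0, 0, 0]
    - [0, 0, 0, 0, 0, 0]
    - [0, 0, 0, 0, 0, 0]
  jaw: 1

```text
clock: 8.97
position: [567.8, 185.3, 64.6]
ee_rot: [0.086, 0.996, -0.0, 0.0]
contact_force: [0.2, -0.1, -0.2]
gripper_width: 85.6
```

Emit:
step_arm:
  series:
    - [0, 0, 0.05, 0, 0, 0]
    - [0, 0, 0.1, 0, 0, 0]
    - [0, 0, 0.15, 0, 0, 0]
    - [0, 0, 0.2, 0, 0, 0]
    - [0, 0, 0.2, 0, 0, 0]
    - [0, 0, 0.2, 0, 0, 0]

```text
clock: 9.47
position: [568.4, 185.7, 145.9]
ee_rot: [0.086, 0.996, 0.001, 0.001]
contact_force: [0.1, 0.4, -0.4]
gripper_width: 85.2
```

```bash
python3 - <<'E'
from h import *
d=arm.get_image("wrist");cv2.imwrite("pics/w5.png",d["image"][:,:,::-1])
s=arm.read_state();print(s["position"],s["ee_rot"],s["contact_force"],s["gripper_width"])
E
```

```text
[567.54647777 185.2635911  144.5951846 ] [ 8.65966174e-02  9.96243427e-01  2.44303286e-04 -2.65926207e-05] [-0.04292371  0.47813019 -0.46145581] 85.46611498574947
```

View pics/w5.png

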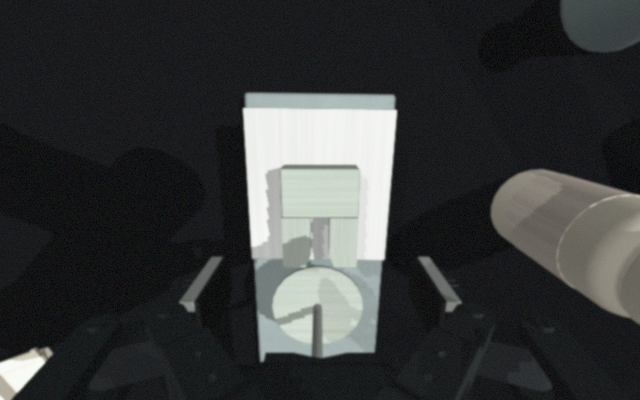

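```bash
python3 - <<'E'
from h import *
np.set_printoptions(precision=2,suppress=True)
d=arm.get_image("wrist")
crop(d["image"],235,85,165,285,2.1,"w5c.png") if 0 else cv2.imwrite("pics/w5c.png",cv2.resize(d["image"][150:350,245:395,::-1],None,fx=4,fy=3,interpolation=cv2.INTER_CUBIC))
w=cast(d,[(282,166.5),(358.5,166.5),(357,266),(284,266)],80);L=cast(d,[(244,108),(396,110),(386,260),(252,259)],60);p=cast(d,[(318.5,307)],58)
f=lambda a,b:np.degrees(np.arctan2(*(b-a)[::-1]))
print(w,w.mean(0),f(w[0],w[1])-90,f(w[0],w[3]),f(w[1],w[2]));print(L,L.mean(0),f(L[0],L[1])-90,f(L[3],L[2])-90,f(L[0],L[3]),f(L[1],L[2]));print(p)
E
```

```text
[[526.14 167.02]
 [535.21 218.48]
 [610.54 206.96]
 [600.94 152.53]] [568.21 186.25] -9.998648024511283 -10.96431073106049 -8.697497534379583
[[483.78 146.19]
 [503.83 252.08]
 [620.66 232.03]
 [600.57 123.39]] [552.21 188.42] -10.717326929568728 -10.479901504279823 -11.044870370080185 -9.741882451841892
[[657.22 168.97]]
```

View pics/w5c.png

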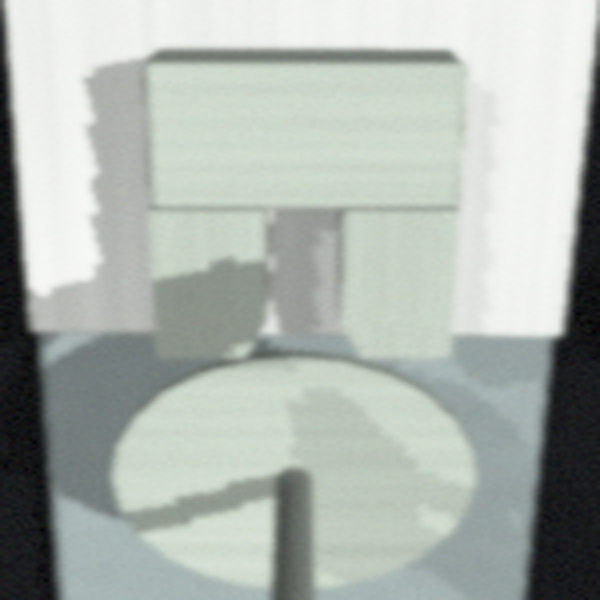

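Emit:
step_arm:
  series:
    - [-0.09, 0.016, 0, -0.012, -0.0656, -0.0056]
    - [-0.1612, 0.0302, 0, -0.012, -0.0656, -0.0056]
    - [-0.1612, 0.0302, 0, -0.012, -0.0656, -0.0056]
    - [-0.1612, 0.0302, 0, -0.012, -0.0656, -0.0056]
    - [-0.1612, 0.0302, -0.08, -0.012, -0.0656, -0.0056]
    - [-0.1612, 0.0302, -0.14, -0.012, -0.0656, -0.0056]
    - [-0.1612, 0.0302, -0.18, -0.012, -0.0656, -0.0056]
    - [-0.1612, 0.0302, -0.2, -0.012, -0.0656, -0.0056]
    - [-0.1612, 0.0302, -0.2038, -0.012, -0.0656, -0.0056]
    - [-0.1612, 0.0302, -0.2038, -0.012, -0.0656, -0.0056]
    - [-0.1612, 0.0302, -0.2038, -0.012, -0.0656, -0.0056]
  jaw: -0.53

```text
clock: 10.48
position: [504.4, 197.9, 63.9]
ee_rot: [0.091, 0.994, -0.004, 0.053]
contact_force: [0.2, -0.4, 0.4]
gripper_width: 20.2
```

```bash
python3 - <<'E'
from h import *
d=arm.get_image("wrist");cv2.imwrite("pics/w6.png",d["image"][:,:,::-1])
d=arm.get_image("side");crop(d["image"],250,85,150,120,5,"s6.png")
s=arm.read_state();print(s["position"],s["ee_rot"],s["contact_force"],s["gripper_width"])
E
```

```text
[504.15552741 197.89921179  64.17228244] [ 0.09081322  0.99444789 -0.0040897   0.05300589] [-0.33761071 -0.43581305 -0.69480869] 20.085437989336718
```

View pics/w6.png

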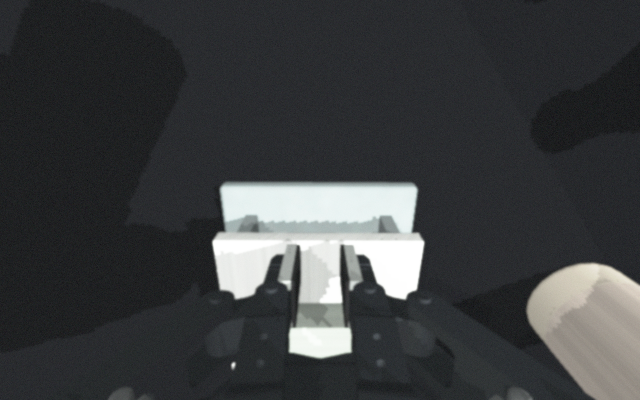

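View pics/s6.png

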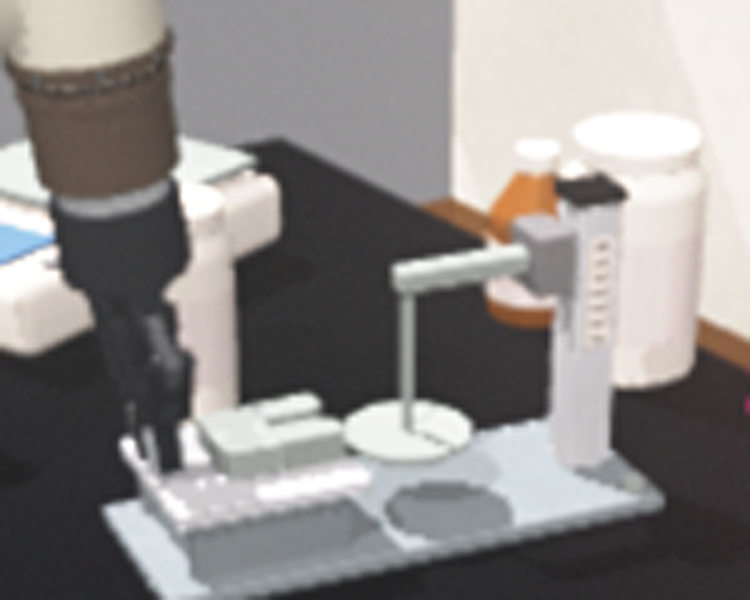

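Emit:
step_arm:
  series:
    - [0.0125, -0.0023, 0, 0, 0, 0]
    - [0.025, -0.0046, 0, 0, 0, 0]
    - [0.0375, -0.0069, 0, 0, 0, 0]
    - [0.05, -0.0092, 0, 0, 0, 0]
    - [0.0625, -0.0116, 0, 0, 0, 0]
    - [0.075, -0.014, 0, 0, 0, 0]
    - [0.0875, -0.0164, 0, 0, 0, 0]
    - [0.1, -0.0188, 0, 0, 0, 0]
    - [0.1125, -0.0213, 0, 0, 0, 0]
    - [0.125, -0.0237, 0, 0, 0, 0]
    - [0.1375, -0.0261, 0, 0, 0, 0]
    - [0.1375, -0.0261, 0, 0, 0, 0]

```text
clock: 11.58
position: [559.7, 186.9, 63.0]
ee_rot: [0.091, 0.994, -0.005, 0.053]
contact_force: [-0.0, 0.6, 0.2]
gripper_width: 20.4
```

```bash
python3 - <<'E'
from h import *
d=arm.get_image("side");crop(d["image"],250,85,150,120,5,"s7.png")
d=arm.get_image("scene");crop(d["image"],295,185,130,125,5,"sc7.png")
s=arm.read_state();print(s["position"],s["contact_force"],s["gripper_width"])
E
```

```text
[559.28080902 187.06885875  63.0251929 ] [-0.49688005  0.52425973  0.65364484] 19.97614378981481
```

View pics/s7.png

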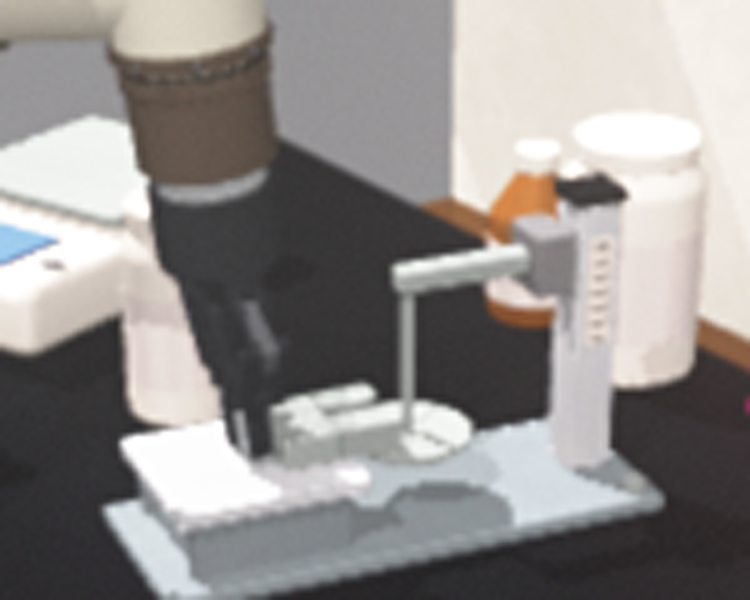

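View pics/sc7.png

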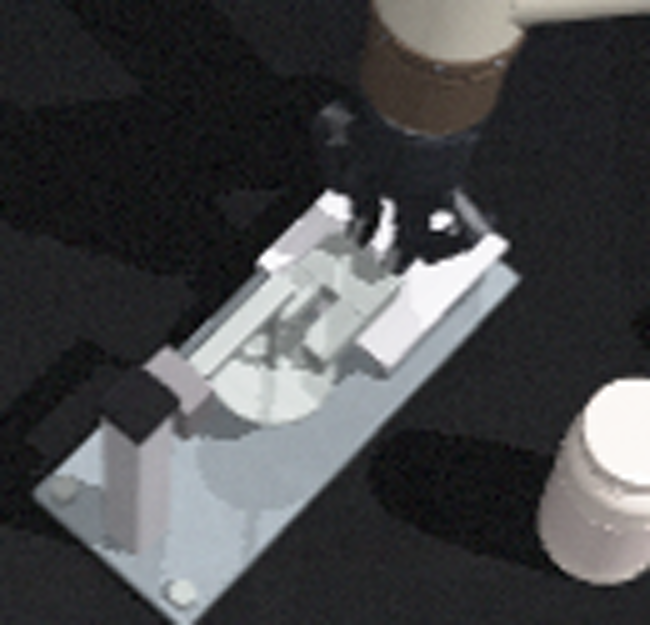

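Emit:
step_arm:
  series:
    - [0.01, -0.0019, 0, 0, 0, 0]
    - [0.02, -0.0038, 0, 0, 0, 0]
    - [0.03, -0.0057, 0, 0, 0, 0]
    - [0.04, -0.0077, 0, 0, 0, 0]
    - [0.05, -0.0096, 0, 0, 0, 0]
    - [0.06, -0.0115, 0, 0, 0, 0]
    - [0.07, -0.0134, 0, 0, 0, 0]
    - [0.08, -0.0153, 0, 0, 0, 0]
    - [0.08, -0.0153, 0, 0, 0, 0]

```text
clock: 12.43
position: [591.5, 180.7, 62.9]
ee_rot: [0.091, 0.994, -0.005, 0.053]
contact_force: [0.5, -0.6, -0.2]
gripper_width: 20.0
```

```bash
python3 - <<'E'
from h import *
d=arm.get_image("side");crop(d["image"],250,85,150,120,5,"s8.png")
d=arm.get_image("scene");crop(d["image"],295,185,130,125,5,"sc8.png")
s=arm.read_state();print(s["position"],s["contact_force"],s["gripper_width"])
E
```

```text
[591.31583941 180.95597482  63.25238587] [-0.66042413  0.786907   -0.00845361] 19.97387862493328
```

View pics/s8.png

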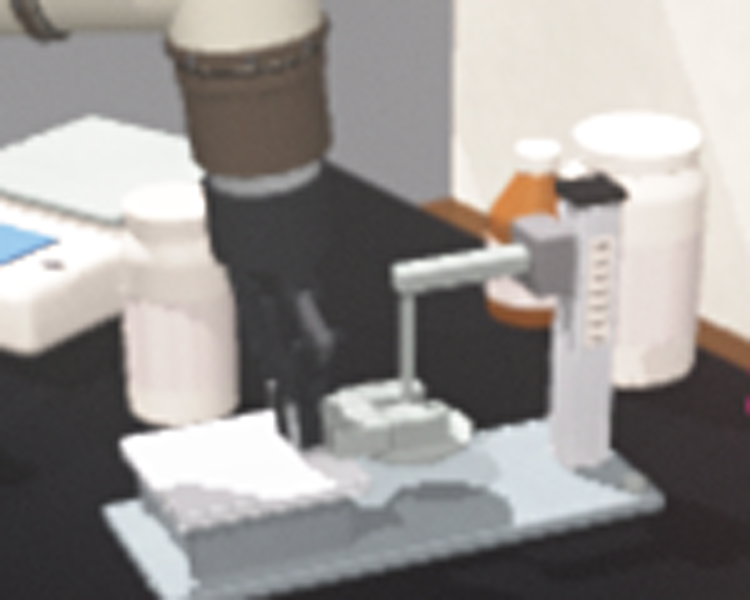

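View pics/sc8.png

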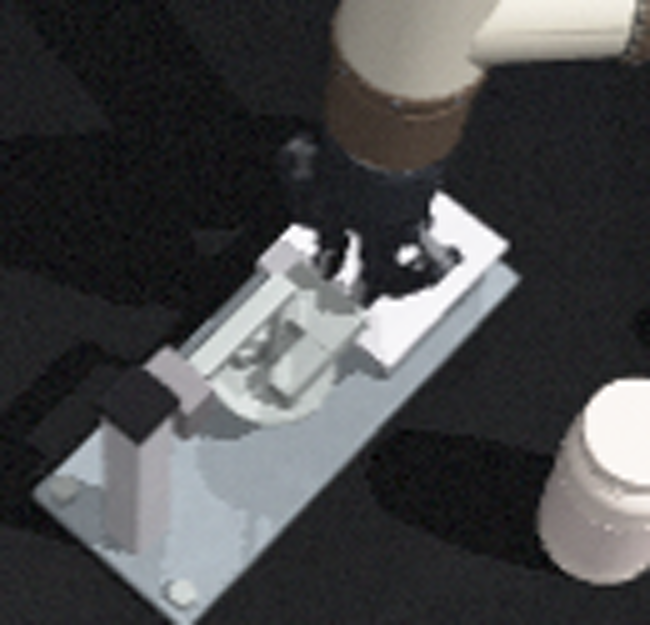

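Emit:
step_arm:
  series:
    - [0.0075, -0.0014, 0, 0, 0, 0]
    - [0.015, -0.0029, 0, 0, 0, 0]
    - [0.0225, -0.0043, 0, 0, 0, 0]
    - [0.03, -0.0058, 0, 0, 0, 0]
    - [0.0375, -0.0072, 0, 0, 0, 0]
    - [0.045, -0.0087, 0, 0, 0, 0]
    - [0.045, -0.0087, 0, 0, 0, 0]

```text
clock: 13.12
position: [609.0, 177.1, 62.9]
ee_rot: [0.091, 0.994, -0.005, 0.052]
contact_force: [-1.3, -0.1, -0.2]
gripper_width: 19.9
```

```bash
python3 - <<'E'
from h import *
d=arm.get_image("side");crop(d["image"],290,115,100,80,7.5,"s9.png")
d=arm.get_image("wrist");cv2.imwrite("pics/w9.png",d["image"][:,:,::-1])
s=arm.read_state();print(s["position"],s["contact_force"],s["gripper_width"])
E
```

```text
[608.97598336 177.37359114  63.1739128 ] [-0.62643822  0.30984514 -0.39088331] 20.57642623479923
```

View pics/s9.png

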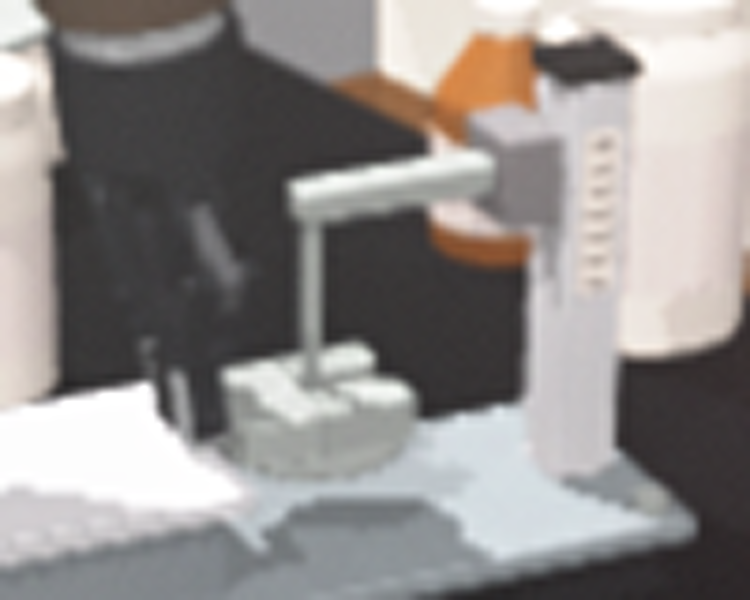

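View pics/w9.png

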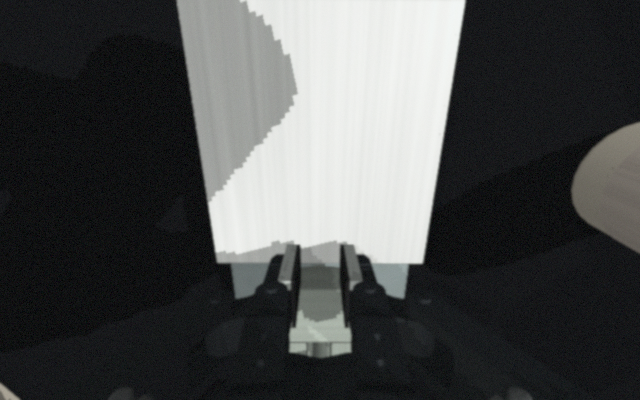

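Emit:
step_arm:
  series:
    - [0.0025, -0.0005, 0, 0, 0, 0]
    - [0.005, -0.001, 0, 0, 0, 0]
    - [0.005, -0.001, 0, 0, 0, 0]

```text
clock: 13.47
position: [610.2, 176.9, 63.0]
ee_rot: [0.091, 0.995, -0.005, 0.052]
contact_force: [-1.7, 0.4, -1.2]
gripper_width: 20.3
```

Emit:
step_arm:
  series:
    - [0.0025, -0.0005, 0, 0, 0, 0]
    - [0.005, -0.001, 0, 0, 0, 0]
    - [0.005, -0.001, 0, 0, 0, 0]

```text
clock: 13.72
position: [611.0, 176.5, 62.4]
ee_rot: [0.091, 0.995, -0.005, 0.051]
contact_force: [-6.6, 2.4, 0.4]
gripper_width: 20.2
```

Emit:
step_arm:
  series:
    - [0.0025, -0.0005, 0, 0, 0, 0]
    - [0.0025, -0.0005, 0, 0, 0, 0]
    - [0.0025, -0.0005, 0, 0, 0, 0]

```text
clock: 13.97
position: [611.1, 176.4, 62.1]
ee_rot: [0.091, 0.995, -0.006, 0.05]
contact_force: [-8.4, 3.8, 0.2]
gripper_width: 19.9
```

Emit:
step_arm:
  series:
    - [-0.005, 0.001, 0, 0, 0, 0]
    - [-0.01, 0.0018, 0, 0, 0, 0]
    - [-0.02, 0.0037, 0, 0, 0, 0]
    - [-0.06, 0.011, 0, 0, 0, 0]
    - [-0.11, 0.02, 0, 0, 0, 0]
    - [-0.16, 0.029, 0.03, 0, 0, 0]
    - [-0.2, 0.037, 0.1, 0, 0, 0]
    - [-0.25, 0.046, 0.2, 0, 0, 0]
    - [-0.3, 0.055, 0.3, 0, 0, 0]
    - [-0.3, 0.055, 0.35, 0, 0, 0]
    - [-0.3, 0.055, 0.35, 0, 0, 0]

```text
clock: 14.88
position: [495.9, 200.8, 210.8]
ee_rot: [0.09, 0.994, -0.0, 0.058]
contact_force: [0.9, 0.4, 0.2]
gripper_width: 20.2
```

```bash
python3 - <<'E'
from h import *
d=arm.get_image("side");crop(d["image"],290,115,100,80,7.5,"s10.png");cv2.imwrite("pics/side10.png",d["image"][:,:,::-1])
d=arm.get_image("scene");crop(d["image"],295,205,112,105,5.5,"sc10.png");cv2.imwrite("pics/scene10.png",d["image"][:,:,::-1])
d=arm.get_image("wrist");cv2.imwrite("pics/w10.png",d["image"][:,:,::-1])
s=arm.read_state();print(s["position"],s["contact_force"],s["gripper_width"])
E
```

```text
[493.27394783 198.27324216 203.27100996] [ 0.13720801  0.08802983 -0.95053092] 20.044112324855032
```

View pics/s10.png

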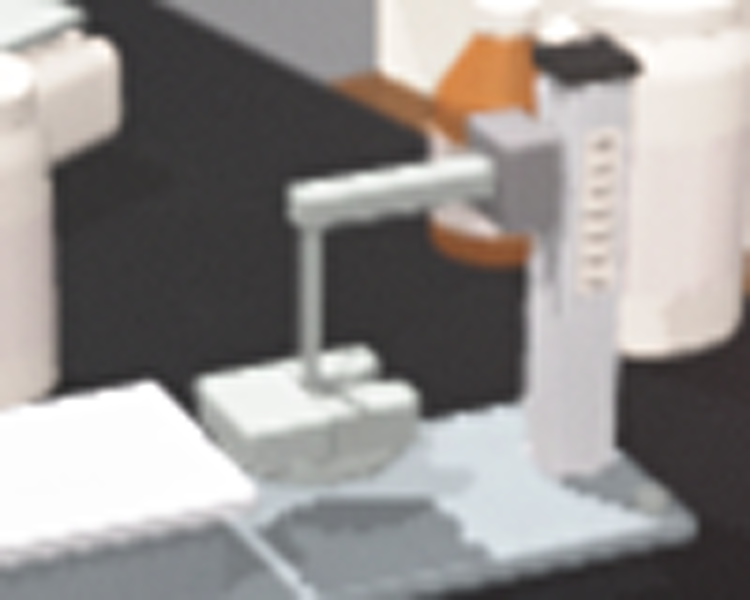

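View pics/sc10.png

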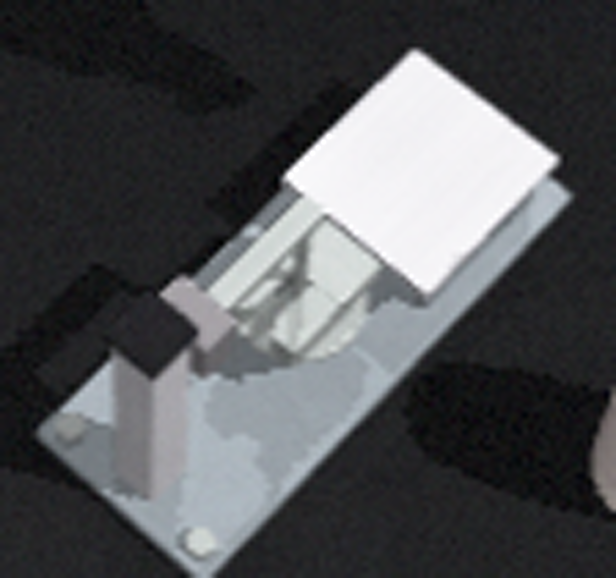

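View pics/w10.png

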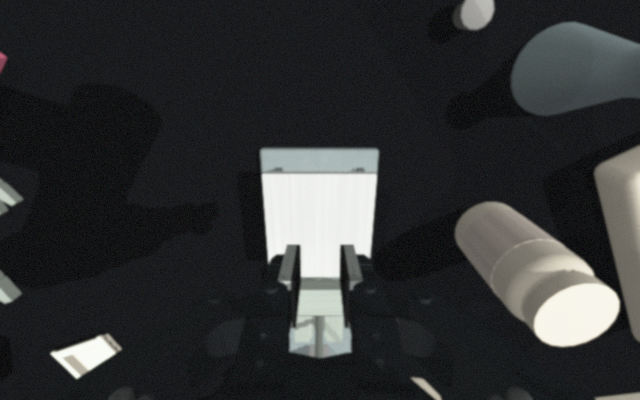

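View pics/scene10.png

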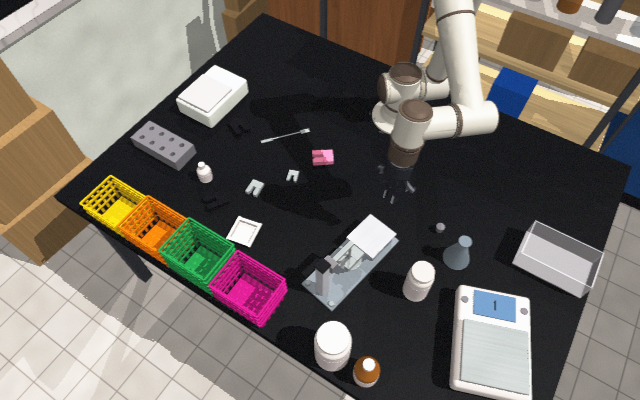

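```bash
python3 - <<'E'
from h import *
np.set_printoptions(precision=1,suppress=True)
D=arm.get_image("side")
for z in (69,72,75):
    q=cast(D,unc([(197,387),(248,438),(416,400),(314,384)],(290,115),7.5),z); u=np.array([.984,-.18]);v=np.array([.18,.984])
    print(z,[( (p-[660.7,167.7])@u,(p-[660.7,167.7])@v) for p in q])
E
```

```text
69 [(np.float64(-39.38193779067144), np.float64(26.2176868814242)), (np.float64(-39.12040911742202), np.float64(-26.17090947332343)), (np.float64(37.89831522172081), np.float64(-22.332972275931535)), (np.float64(6.05474541466482), np.float64(8.865502901986462))]
72 [(np.float64(-41.787349099635286), np.float64(20.366591367408564)), (np.float64(-41.52720161455697), np.float64(-31.745329742935056)), (np.float64(35.08477057119927), np.float64(-27.927661502644284)), (np.float64(3.4093733832261277), np.float64(3.1060479372029484))]
75 [(np.float64(-44.19276040859893), np.float64(14.51549585339308)), (np.float64(-43.93399411169189), np.float64(-37.319750012546905)), (np.float64(32.271225920677736), np.float64(-33.52235072935703)), (np.float64(0.7640013517874151), np.float64(-2.6534070275804535))]
```

Emit:
step_arm:
  series:
    - [0, 0, 0, 0, 0, 0]
    - [0, 0, 0, 0, 0, 0]
    - [0, 0, 0, 0, 0, 0]
    - [0, 0, 0, 0, 0, 0]
    - [0, 0, 0, 0, 0, 0]
    - [0, 0, 0, 0, 0, 0]

```text
clock: 15.58
position: [493.4, 198.3, 202.8]
ee_rot: [0.091, 0.995, -0.005, 0.052]
contact_force: [0.2, -0.6, -0.1]
gripper_width: 20.2
```

```bash
python3 - <<'E'
from bench import arm
arm.job_done()
E
```

```text
the job is handed in; nothing more can be done
```

The large weight is now on the hanger, and I handed the job in at about 15.6 s of the 64 s allowed. I gripped it across its width, set it flat on the ledge with the slot facing the pin, and let go. Then I pushed it off with the fingers 20 mm apart until it stopped against the pin, and backed away clear of everything.

- **Pin home:** at the end the fingers stalled and the push force rose from about 1 N to about 9 N, far below the 40 N limit. With the robot clear, the side view put the weight's back face about 40 mm behind the pin axis, which is the fully home distance. That leaves about an 8 mm gap to the ledge.
- **Level on the pan:** the weight looks level and centred on the pan in the side view. I inferred its sunk height rather than measuring it: its sides come out even about the pin when its top is at about 70 mm, a sink of roughly 8 mm (expected 4 to 9 mm).
- **Other objects:** by eye, the other two weights and the bystanders look unmoved in the scene picture. I did not measure them.
- **Disagreements:** the wrist camera placed the pin about 3 mm nearer the robot than the other two views did. It also showed the pin about 2 mm to one side of the slot's line. I allowed for both in the push direction.

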